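# Lock the sweets case with its turn-buttons

## Task

The lid of the sweets case on the counter is shut for the night: lock it. With a fingertip, gently push both wooden turn-buttons on the front rail round until each long arm lies squarely across the join, over the lid. Only push: do not grip the buttons, do not lift anything, keep the lid shut, and leave everything else where it is.

Things in the scene. Friction and masses are not known exactly. Their poses are not given: they have to be found in the camera images.
- case: dark wooden sweets case fixed to the counter, 250 mm deep (x), 400 wide (y), 95 high. Origin under its centre; x points from the front rail to the hinged back. Flat front rail: x -125 to -85 mm, top at 95; join with the lid at x = -84; lid frame flush with the rail, clear pane 3 mm lower. A brass lid knob, 20 mm wide and 22 high, stands at x = -67, y = 0
- lid (a joint): the lid's hinge at the back of the case: 0 = shut, grows as the front edge is raised (rad)
- button_a (a joint): angle of this turn-button (rad), counter-clockwise seen from above: 0 = long arm square to the rail, across the join onto the lid (along the case's +x); +1.57 = along the rail to the case's +y, -1.57 = to its -y. Range -2.6 to 2.6; no spring or click, friction holds it wherever it is left (about 1.5 N of push at 45 mm from the screw)
- button_b (a joint): the same for the other turn-button, button_b. The two are alike; which one stands on the left varies
- button_a_pivot (a point): an oak turn-button (swivel latch) on top of the front rail: flat bar 80 mm long, 20 wide, 12 thick, round ends, underside 2 mm above the rail. It turns about an upright screw 19 mm from its short end; the long arm reaches 61 mm from the screw. This point: the screw's axis at the bar's top face (the screw head stands 3 mm higher); x along the long arm, z up
- button_b_pivot (a point): the same point of the other turn-button, button_b, of the same shape and size
- button_a_tip (a point): the far end of button_a's long arm, half-way up the bar, 61 mm from the screw
- button_b_tip (a point): the same point of button_b
- card: loose blank ticket in a small wooden foot standing on the front rail between the two buttons: 22 x 48 x 32 mm high; origin under its centre. To be left alone
- scoop: loose steel sweet scoop lying on the clear pane of the lid, 160 mm long, 58 mm wide, 32 mm high; origin under the centre of its pan. To be left alone
- tongs: loose steel tongs lying on the counter before the case, 185 mm long along their x, 24 mm high; origin under their middle. To be left alone
- jar_a: loose jar of red sweets beside the case, 96 mm wide, 150 mm high; origin under its centre. To be left alone
- jar_b: loose jar of brown sweets on the other side of the case, the same size. To be left alone
- tape: loose black desk tape dispenser on the counter, 140 x 55 x 79 mm high; origin under its middle. To be left alone
- bags: loose stack of brown paper bags on the counter, 130 x 190 x 22 mm; origin under its centre. To be left alone
- bell: loose counter bell, 80 mm wide, 55 mm high; origin under its centre. To be left alone

How it is judged:
At the end, for the whole second after the job is handed in: both turn-buttons rest with their long arms square across the join onto the lid, within 0.22 rad (about 12 degrees); the lid is shut (under 0.03 rad) and each loose thing is within 20 mm of where it started (value of joint button_a between -0.22 and 0.22 rad and velocity of joint button_a between -0.05 and 0.05 rad/s and value of joint button_b between -0.22 and 0.22 rad and velocity of joint button_b between -0.05 and 0.05 rad/s and value of joint lid below 0.03 rad and distance of each of jar_a, jar_b, scoop, card, tongs, tape, bags, bell from where it was at the start of the episode below 0.02 m); the robot touches nothing.
It fails at once if a turn-button is gripped or pushed hard (over 20 N) instead of gently pushed (contact force between the fingers and button_a above 20 N or contact force between the fingers and button_b above 20 N).
It fails at once if a loose thing is lifted (height (world z) of any of jar_a, jar_b, tongs, tape, bags, bell above 0.012 m or height (world z) of scoop above 0.105 m or height (world z) of card above 0.107 m).
It fails at once if the lid is raised (value of joint lid above 0.06 rad).
It fails at once if something that was to be left alone is lifted, carried or knocked aside (over 20 mm) (distance of any of jar_a, jar_b, scoop, card, tongs, tape, bags, bell from where it was at the start of the episode above 0.02 m).
It fails at once if something that was to be left alone is tipped over (angle between any of jar_a, jar_b, scoop, card, tongs, tape, bags, bell's own z axis and vertical above 0.4 rad).
It also fails if it takes over 48 s, if anything falls off the work surface, if the arm or the gripper's body presses on something with over 40 N, if the wrist force passes 120 N, or if a joint passes its speed limit or range.

## Robot

A 6-joint arm with a two-finger parallel gripper is mounted at the origin on the work surface. World frame = base frame: x ahead of the robot, y to its left, z up, the work surface at z = 0. Lengths are in m, angles in rad, forces in N, time in s.
With the tool pointing down it reaches from about 0.325 to 0.775 m from the base axis. Payload 5.5 kg.
Tool frame: the origin (TCP) lies at the very end of the fingers, on their centre line; the grasp point (between the pads) lies grasp_offset behind it (grasp_offset is the distance from the TCP to the grasp point, in m); x points along the fingers, y is the direction in which the jaws open and shut, and the axes are right-handed (so a half turn about x gives the same grasp; the last joint's range is limited). The gripper opens to 85 mm and grips with 20 to 120 N. Pads are 22 mm wide; open, the fingers measure 114 mm over their backs; the gripper's body (76 mm by 85 mm) begins 54 mm behind the grasp point. The pads swing forward as they close: fully open they stand 13 mm farther back than shut.
Start: joints at [-1.162, 0.091, 1.231, -0, 1.82, -0.057], TCP at [0.269, -0.536, 0.231] pointing down, gripper open.
Joint ranges: [-2.87, 2.87], [-0.86, 2.18], [0.17, 2.46], [-1.51, 4.65], [0.06, 2.69], [-2.65, 2.65]. Speed limits (rad/s): [2.57, 2.57, 3.01, 3.14, 3.14, 3.14].

## Interface

Orientations are given as a 3x3 rotation matrix whose columns are the frame's x, y, z axes.
In Python, from bench import * gives the robot as it stands.
- The arm moves only by the tool step_arm, never from a script. Its argument "series" is a list of rows, each an object of numbers: "dx", "dy", "dz": the shift along the tool's x, y, z in cm; "rx", "ry", "rz": the turn, a rotation vector about the tool's x, y, z in rad. A call has 1 to 20 rows; each row is the pose to reach, as a shift and turn from the pose commanded when the call began, along the tool's axes at that moment; what a row does not reach only later rows make up. A row lasts 1/12 s, in which the tool goes at most 41.7 mm and 7.16 degrees, less where a joint would pass 70% of its speed; a pose out of reach is approached as far as the arm can. A call with a gripper value outside its range is refused whole. "claw" is the opening, from 0 (shut) to 1 (fully open), set as the call begins (left out, the last holds). The fingers move at their own pace and stop on an object; the grip force is fixed at half the most. Time passes only in rows, so rows that repeat a pose let the fingers close. It gives the time, the measured TCP pose, the force and the opening at its end, in the units of the state.
- get_obs(): the state, without advancing time (a new reading comes with each control period).
- grab_frame(name): name is "scene" or "top"; returns (picture, depth): 400x640x3 uint8, blue, green, red; 400x640 float32, m along the optical axis (not along the pixel's ray), 0 where there is no reading.
- camera_params(name): a dict with "camera_matrix" (3x3 intrinsics, pixels), "dist_coeffs" ([k1, k2, p1, p2, k3] as OpenCV has them; the pictures are not rectified), "R" (3x3) and "t" (3): a world point X has camera coordinates R X + t. Camera axes: x right, y down, z forward; pixel columns grow to the right and rows downward; lengths in m; the calibration is good to about 2 mm. A picture is of the moment at which its call begins. camera_params takes no time and is no camera call.
- sign_off(): hands the job in, once; it reports no verdict.
Trained networks look in the newest picture that a camera, given by its name, has taken for a name from the list of things; names that differ only in an ending like _2 or _b are one class to them, and where a whole thing is asked for, a point or a joint stands for the part that bears it (a point fixed in the world has none). Each returns a list of dicts, best first, with "score" (0 to 1); they miss things now and then, are a little off and sometimes report something else, mostly with a low value. They report only what shows in the picture. A call takes as long as a camera call.
- boxes_of(camera, target): "rect" ([left, top, right, bottom] in pixels, round what is visible of it).
- silhouettes(camera, target): "mask" (400x640 bool, what is visible of it) and "rect" ([left, top, right, bottom] in pixels, round what is visible of it).
- mark_of(camera, target): "location" ([column, row] in pixels: a listed point, or the origin of a listed thing).
The state is a dict: "time": time; "joint_pos": joint angles; "joint_velocities": joint speeds; "joint_torque": joint torques, N m; "ee_pos": TCP position; "orientation": TCP orientation; "wrist_force": force on the tool from outside, world axes, zero at the start; "moment": the same for the moment, N m; "finger_gap": opening from 0.0 (shut) to 1.0 (fully open).
Only numpy, scipy, OpenCV 4.12 (cv2) and the standard library are available. Lean on these libraries where they do the work, as an engineer would, in place of code of your own. Each camera call takes 0.05 s, during which the arm holds its last target.

## Working session

There is one attempt and no reset: what is moved stays moved. The work goes in short steps, Python scripts to look and compute and a tool call to move; the robot and the scene stay as the last step left them, time stands still between calls to the robot, and variables do not carry over. Pictures are saved under pics/ and viewed, and the job is handed in when it is done.

Besides the shell and the picture viewer there is one more tool, called after "Call:" by a JSON object that holds its "method" and its "body". step_arm: Moves the arm, as the interface text tells. Its arguments: {"type":"object","properties":{"series":{"type":"array","items":{"type":"object","properties":{"dx":{"type":"number"},"dy":{"type":"number"},"dz":{"type":"number"},"rx":{"type":"number"},"ry":{"type":"number"},"rz":{"type":"number"}}}},"claw":{"type":"number"}},"required":["series"]}

```bash
mkdir -p pics; ls; cat > h.py <<'E'
from bench import *
import numpy as np, cv2
def snap(cam,fn=None):
    im,d=grab_frame(cam)
    if fn: cv2.imwrite('pics/'+fn,im)
    return im,d
def ray(cam,px):
    p=camera_params(cam);K=np.array(p['camera_matrix']);D=np.array(p['dist_coeffs']);R=np.array(p['R']);t=np.array(p['t'])
    u=cv2.undistortPoints(np.array([[px]],float),K,D)[0,0]
    return -R.T@t, R.T@np.array([u[0],u[1],1.])
def atz(cam,px,z):
    o,d=ray(cam,px); return o+d*(z-o[2])/d[2]
def atdepth(cam,px,dep):
    o,d=ray(cam,px); return o+d*dep
def proj(cam,X):
    p=camera_params(cam);R=np.array(p['R']);r,_=cv2.Rodrigues(R)
    return cv2.projectPoints(np.array(X,float).reshape(-1,1,3),r,np.array(p['t'],float),np.array(p['camera_matrix']),np.array(p['dist_coeffs']))[0].reshape(-1,2)
E
python3 - <<'E'
from h import *
np.set_printoptions(precision=4,suppress=True)
print(get_obs())
for c in ('top','scene'):
    im,d=snap(c,c+'1.png')
    p=camera_params(c); print(c,-np.array(p['R']).T@p['t'],p['R'])
    for n in ('button_a_pivot','button_a_tip','button_b_pivot','button_b_tip','case','card'):
        for r in mark_of(c,n)[:4]:
            x,y=r['location']; dd=d[int(round(y)),int(round(x))]
            print(c,n,round(r['score'],2),np.array(r['location']),'z107',atz(c,(x,y),.107),'dep',atdepth(c,(x,y),dd))
E
```

```text
pics
{'time': 0.0, 'joint_pos': array([-1.1617,  0.0919,  1.2319, -0.    ,  1.8198, -0.0567]), 'joint_velocities': array([ 0.0014,  0.0001,  0.0024, -0.0018, -0.0003,  0.0006]), 'joint_torque': array([ -0.0017, -45.8723, -41.8034,  -0.0001,   0.0114,  -0.    ]), 'ee_pos': array([ 0.2694, -0.5358,  0.2301]), 'orientation': array([[-0.0008,  0.4492, -0.8934],
       [ 0.0018, -0.8934, -0.4492],
       [-1.    , -0.002 , -0.0001]]), 'wrist_force': array([ 0.6729, -0.8143,  0.022 ]), 'moment': array([-0.05  ,  0.0218,  0.0167]), 'finger_gap': 0.997414630562645}
top [0.4877 0.0165 1.0965] [[-0.0011 -0.9995  0.0307]
 [-0.9977 -0.001  -0.0685]
 [ 0.0685 -0.0307 -0.9972]]
top button_a_pivot 0.82 [370.5 193.5] z107 [ 0.5729 -0.1438  0.107 ] dep [ 0.5728 -0.1436  0.1081]
top button_a_tip 0.52 [341.6 192.8] z107 [ 0.5745 -0.0739  0.107 ] dep [ 0.5755 -0.075   0.0952]
top button_b_pivot 0.56 [401.3 152. ] z107 [ 0.6747 -0.2205  0.107 ] dep [ 0.6737 -0.2192  0.1124]
top button_b_pivot 0.53 [263.5 221.9] z107 [0.5046 0.113  0.107 ] dep [0.5045 0.1124 0.1136]
top button_b_tip 0.84 [279.  204.5] z10
[... 293 characters left out ...]
3467 -0.6789]
 [-0.5881 -0.3396 -0.7341]]
scene button_a_pivot 0.73 [270.1 168.2] z107 [ 0.5783 -0.1342  0.107 ] dep [ 0.5783 -0.1342  0.107 ]
scene button_a_tip 0.82 [291.  178.4] z107 [ 0.5837 -0.0717  0.107 ] dep [ 0.5828 -0.0723  0.1059]
scene button_b_pivot 0.72 [382.6 185.3] z107 [0.5045 0.1234 0.107 ] dep [0.5084 0.1246 0.1113]
scene button_b_pivot 0.17 [304.5 217.3] z107 [0.6678 0.0157 0.107 ] dep [0.6568 0.0079 0.0905]
scene button_b_tip 0.75 [356.3 194. ] z107 [0.5566 0.0826 0.107 ] dep [0.5472 0.0786 0.0959]
scene case 0.93 [313.4 236.6] z107 [0.702  0.0573 0.107 ] dep [0.6921 0.0508 0.0907]
scene card 0.77 [323.2 180.7] z107 [ 0.5551 -0.0023  0.107 ] dep [ 0.548  -0.0064  0.0986]
```

```bash
cd pics; python3 -c "
import cv2
a=cv2.imread('top1.png')[100:300,180:460];cv2.imwrite('topc.png',cv2.resize(a,None,fx=2.8,fy=2.8,interpolation=cv2.INTER_CUBIC))"
```

```text
(no output)
```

View pics/topc.png

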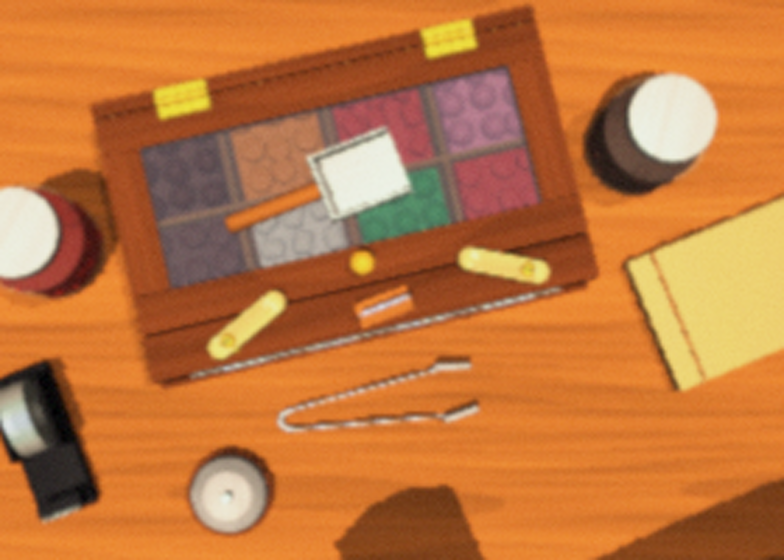

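View pics/scene1.png

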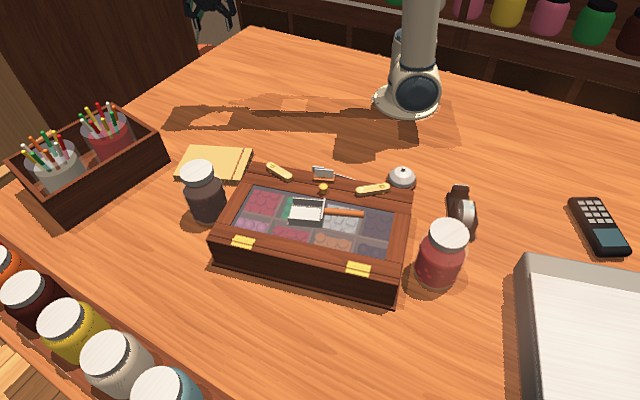

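View pics/top1.png

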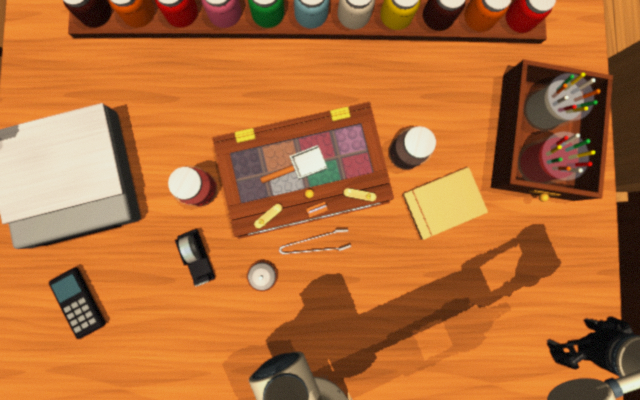

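```bash
python3 - <<'E'
from h import *
np.set_printoptions(precision=4,suppress=True)
def c(x,y): return (180+(x+.5)/2.8-.5,100+(y+.5)/2.8-.5)
j=[atz('top',c(*p),.095) for p in ((148,333),(585,237))]
print('join',j,'ydir angle',np.arctan2(*(j[0]-j[1])[[1,0]])-np.pi/2)
f=[atz('top',c(*p),.095) for p in ((160,382),(597,284),(533,8),(93,105))]
f=np.array(f);print('corners',f, 'edges',[np.linalg.norm(f[i]-f[i-1]) for i in range(4)])
e=f[0]-f[1];print('yaw front',np.arctan2(e[1],e[0])-np.pi/2);e=f[3]-f[2];print('back',np.arctan2(e[1],e[0])-np.pi/2)
for cam in ('top','scene'):
    im,d=snap(cam)
    for r in silhouettes(cam,'button_a')[:4]:
        m=r['mask'];ys,xs=np.nonzero(m)
        P=np.array([atz(cam,(x,y),.107)[:2] for x,y in zip(xs,ys)])
        q=cv2.minAreaRect((P*1000).astype(np.float32))
        cc=P.mean(0);w,v=np.linalg.eigh(np.cov(P.T))
        print(cam,round(r['score'],2),r['rect'],len(xs),'centre',cc,'axis deg',np.degrees(np.arctan2(v[1,1],v[0,1])),q)
E
```

```text
join [array([0.5128, 0.1888, 0.095 ]), array([ 0.5966, -0.1906,  0.095 ])] ydir angle 0.2175658591252665
corners [[ 0.4707  0.178   0.095 ]
 [ 0.5554 -0.2007  0.095 ]
 [ 0.801  -0.1472  0.095 ]
 [ 0.7116  0.2394  0.095 ]] edges [np.float64(0.24856641492593387), np.float64(0.38801272931046416), np.float64(0.25131833956512384), np.float64(0.3967675739049795)]
yaw front 0.2200566157209667
back 0.22725516101373877
top 0.75 [246.5, 259.4, 278.3, 290.1] 777 centre [0.3781 0.117 ] axis deg 165.36857910480336 ((378.58978271484375, 117.49110412597656), (71.91165924072266, 72.93865966796875), 45.060935974121094)
top 0.71 [343.1, 187.1, 377.4, 202.0] 266 centre [ 0.5711 -0.1152] axis deg 79.52999318233331 ((570.7483520507812, -115.78187561035156), (78.6929702758789, 20.908811569213867), 78.78387451171875)
top 0.58 [255.6, 202.2, 283.1, 225.4] 307 centre [0.5198 0.1026] axis deg 129.9857446165352 ((519.3535766601562, 102.9642333984375), (25.38013458251953, 77.29205322265625), 45.210044860839844)Traceback (most recent call last):
  File "<stdin>", line 13, in <module>
  File "h.py", line 12, in atz
    o,d=ray(cam,px); return o+d*(z-o[2])/d[2]
        ~~~^^^^^^^^
  File "h.py", line 8, in ray
    p=camera_params(cam);K=np.array(p['camera_matrix']);D=np.array(p['dist_coeffs']);R=np.array(p['R']);t=np.array(p['t'])
ValueError: time passes only in moves, steps and waits
```

```bash
sed -i 's/^def snap/_P={}\n_cp=camera_params\ndef camera_params(c):\n    if c not in _P: _P[c]=_cp(c)\n    return _P[c]\ndef snap/' h.py
cat > fit.py <<'E'
from h import *
from scipy.optimize import minimize
np.set_printoptions(precision=4,suppress=True)
def bar(px,py,th,z):
    s=np.linspace(-np.pi/2,np.pi/2,12)
    a=np.r_[np.c_[51+10*np.cos(s),10*np.sin(s)],np.c_[-9-10*np.cos(s),-10*np.sin(s)]]/1000
    c,sn=np.cos(th),np.sin(th)
    P=a@np.array([[c,sn],[-sn,c]])+[px,py]
    return np.c_[P,np.full(len(P),z)]
def fit(cam,im,x0,show=None):
    big=cv2.resize(im,None,fx=4,fy=4,interpolation=cv2.INTER_LINEAR)
    hsv=cv2.cvtColor(big,cv2.COLOR_BGR2HSV)
    c0=proj(cam,[[x0[0],x0[1],.107]])[0]
    m=((hsv[...,0]>17)&(hsv[...,0]<35)&(hsv[...,1]>60)&(hsv[...,2]>130)).astype(np.uint8)
    mm=np.zeros_like(m);cv2.circle(mm,tuple(int(v*4+2) for v in c0),55*4 if cam=='x' else 45*4,1,-1);m&=mm
    n,l,st,ce=cv2.connectedComponentsWithStats(m)
    cc=proj(cam,[bar(*x0,.107).mean(0)])[0]*4+1.5
    k=1+np.argmin([np.linalg.norm(ce[i]-cc)+(1e3 if st[i,4]<800 else 0) for i in range(1,n)])
    m=(l==k).astype(np.uint8)
    def cost(x):
        q=np.zeros_like(m)
        for z in ((.109,.097) if cam=='scene' else (.109,.097)):
            cv2.fillPoly(q,[np.round((proj(cam,bar(*x,z))*4+1.5)*16).astype(np.int32)],1,shift=4)
        return 1-(q&m).sum()/max(1,(q|m).sum())
    r=minimize(cost,x0,method='Nelder-Mead',options=dict(initial_simplex=np.array([x0,x0+np.r_[.006,0,0],x0+np.r_[0,.006,0],x0+np.r_[0,0,.15]]),xatol=1e-4,fatol=1e-4))
    return r.x,r.fun,st[k,4]
YAW=.222;O=np.array([.6347,.0174]);RC=np.array([[np.cos(YAW),-np.sin(YAW)],[np.sin(YAW),np.cos(YAW)]])
def tocase(p): return (np.asarray(p)[:2]-O)@RC
E
python3 - <<'E'
from fit import *
for cam in ('top','scene'):
    im,d=snap(cam)
    for nm,x0 in (('right',np.r_[.567,-.136,np.radians(79.5)]),('left',np.r_[.506,.119,np.radians(-50)])):
        x,f,n=fit(cam,im,x0); print(cam,nm,x,f,n,'case',tocase(x),'rel angle',x[2]-YAW)
    for n in ('knob',): pass
im,d=snap('top')
def c(x,y): return (180+(x+.5)/2.8-.5,100+(y+.5)/2.8-.5)
print('handle',tocase(atz('top',c(230,222),.115)),'knob',tocase(atz('top',c(362,260),.115)),'card',tocase(atz('top',c(384,304),.125)),'scoop corners',[tocase(atz('top',c(*p),.11)) for p in ((308,157),(335,218),(410,190))])
o=get_obs();print(o['time'],tocase(o['ee_pos']))
E
```

```text
top right [ 0.5676 -0.138   1.3829] 0.04452281243112188 4378 case [-0.0997 -0.1368] rel angle 1.1609033291082087
top left [ 0.5059  0.1193 -0.8695] 0.030481166993250652 4508 case [-0.1032  0.1278] rel angle -1.09145983108289
scene right [ 0.5704 -0.1324  1.3618] 0.3835800807537012 2749 case [-0.0957 -0.132 ] rel angle 1.1397905168258418
scene left [ 0.5029  0.1209 -0.8448] 0.41107444077741107 3220 case [-0.1058  0.1299] rel angle -1.0668399792475503
handle [-0.0055  0.1034] knob [-0.0617  0.001 ] card [-0.1028 -0.0086] scoop corners [array([0.0356, 0.0266]), array([-0.021 ,  0.0154]), array([-0.0113, -0.0527])]
0.95 [-0.4781 -0.4595]
```

Call:
{"method": "step_arm", "body": {"claw": 0, "series": [{"dy": -1.5, "dz": -2.3, "rx": 0.05}, {"dy": -4.0, "dz": -6.1, "rx": 0.1}, {"dy": -6.5, "dz": -10, "rx": 0.15}, {"dy": -9, "dz": -13.8, "rx": 0.2}, {"dy": -11.5, "dz": -17.6, "rx": 0.244}, {"dy": -14, "dz": -21.5, "rx": 0.244}, {"dy": -16.5, "dz": -25.3, "rx": 0.244}, {"dy": -19, "dz": -29.1, "rx": 0.244}, {"dy": -21.5, "dz": -33, "rx": 0.244}, {"dy": -24, "dz": -36.8, "rx": 0.244}, {"dy": -26.5, "dz": -40.6, "rx": 0.244}, {"dy": -28, "dz": -43, "rx": 0.244}, {"dy": -28.9, "dz": -44.3, "rx": 0.244}, {"dy": -28.9, "dz": -44.3, "rx": 0.244}, {"dy": -28.9, "dz": -44.3, "rx": 0.244}]}}

```text
$.series[0]: bad value
```

Call:
{"method": "step_arm", "body": {"claw": 0, "series": [{"dx": 0, "dy": -1.5, "dz": -2.3, "rx": 0.05, "ry": 0, "rz": 0}, {"dx": 0, "dy": -4.0, "dz": -6.1, "rx": 0.1, "ry": 0, "rz": 0}, {"dx": 0, "dy": -6.5, "dz": -10, "rx": 0.15, "ry": 0, "rz": 0}, {"dx": 0, "dy": -9, "dz": -13.8, "rx": 0.2, "ry": 0, "rz": 0}, {"dx": 0, "dy": -11.5, "dz": -17.6, "rx": 0.244, "ry": 0, "rz": 0}, {"dx": 0, "dy": -14, "dz": -21.5, "rx": 0.244, "ry": 0, "rz": 0}, {"dx": 0, "dy": -16.5, "dz": -25.3, "rx": 0.244, "ry": 0, "rz": 0}, {"dx": 0, "dy": -19, "dz": -29.1, "rx": 0.244, "ry": 0, "rz": 0}, {"dx": 0, "dy": -21.5, "dz": -33, "rx": 0.244, "ry": 0, "rz": 0}, {"dx": 0, "dy": -24, "dz": -36.8, "rx": 0.244, "ry": 0, "rz": 0}, {"dx": 0, "dy": -26.5, "dz": -40.6, "rx": 0.244, "ry": 0, "rz": 0}, {"dx": 0, "dy": -28, "dz": -43, "rx": 0.244, "ry": 0, "rz": 0}, {"dx": 0, "dy": -28.9, "dz": -44.3, "rx": 0.244, "ry": 0, "rz": 0}, {"dx": 0, "dy": -28.9, "dz": -44.3, "rx": 0.244, "ry": 0, "rz": 0}, {"dx": 0, "dy": -28.9, "dz": -44.3, "rx": 0.244, "ry": 0, "rz": 0}]}}

```text
time: 2.2
ee_pos: [0.5361, -0.0767, 0.2309]
orientation: [[-0.001, 0.224, -0.975], [0.0, -0.975, -0.224], [-1.0, -0.0, 0.001]]
wrist_force: [-0.2, -0.2, -0.1]
finger_gap: 0.001
```

```bash
python3 - <<'E'
from fit import *
im,d=snap('scene'); 
a=im[50:230,230:430];cv2.imwrite('pics/s2.png',cv2.resize(a,None,fx=4,fy=3.3*4/3.3/1.25,interpolation=cv2.INTER_CUBIC))
o=get_obs();print(tocase(o['ee_pos']),proj('scene',[o['ee_pos']]),d[90:140:5,300:350:5])
E
```

```text
[-0.1177 -0.0715] [[295.7327 122.7808]] [[0.7212 0.7258 1.3166 0.7274 0.7238 0.7327 1.3167 1.314  1.3161 1.3178]
 [0.7312 0.7371 1.2953 0.7297 0.7211 1.2998 1.2996 1.3001 1.3021 1.2978]
 [0.7415 1.2825 0.7428 0.735  1.2754 1.2785 1.2774 1.278  1.2769 1.2753]
 [0.7552 0.7591 0.7467 1.257  1.257  1.2571 1.2576 1.2498 1.2572 1.2526]
 [0.7601 0.7566 1.2407 1.238  1.2394 1.2361 1.2339 1.2383 1.2362 1.2367]
 [0.7792 1.219  1.2184 1.2216 1.2192 1.2183 1.2184 1.2222 1.2187 1.2142]
 [0.787  1.1998 1.201  1.2037 1.2004 1.2002 1.1986 1.2016 1.1985 1.1999]
 [0.8045 1.1821 1.1821 1.1832 1.1859 1.181  1.1829 1.1811 1.1798 1.1826]
 [1.1664 1.1684 1.1682 1.1664 1.1698 1.1682 1.1628 1.1658 1.1598 1.1629]
 [1.1527 1.1533 1.1509 1.1506 1.1505 1.1485 1.1485 1.1451 1.1489 1.1481]]
```

View pics/s2.png

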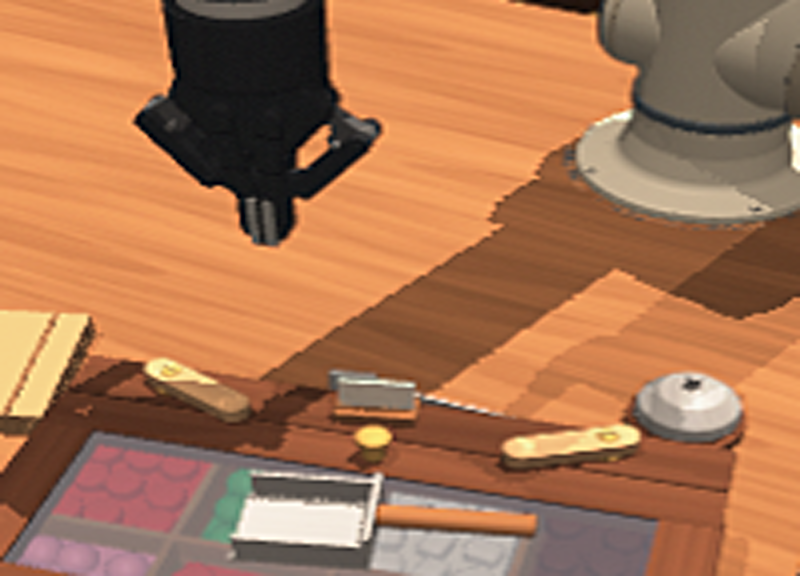

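Call:
{"method": "step_arm", "body": {"series": [{"dx": 2, "dy": 0, "dz": 0, "rx": 0, "ry": 0, "rz": 0}, {"dx": 4.5, "dy": 0, "dz": 0, "rx": 0, "ry": 0, "rz": 0}, {"dx": 7, "dy": 0, "dz": 0, "rx": 0, "ry": 0, "rz": 0}, {"dx": 9.5, "dy": 0, "dz": 0, "rx": 0, "ry": 0, "rz": 0}, {"dx": 11, "dy": 0, "dz": 0, "rx": 0, "ry": 0, "rz": 0}, {"dx": 12, "dy": 0, "dz": 0, "rx": 0, "ry": 0, "rz": 0}, {"dx": 12.8, "dy": 0, "dz": 0, "rx": 0, "ry": 0, "rz": 0}, {"dx": 12.8, "dy": 0, "dz": 0, "rx": 0, "ry": 0, "rz": 0}, {"dx": 12.8, "dy": 0, "dz": 0, "rx": 0, "ry": 0, "rz": 0}]}}

```text
time: 3.0
ee_pos: [0.5356, -0.0796, 0.104]
orientation: [[0.001, 0.219, -0.976], [-0.0, -0.976, -0.219], [-1.0, 0.0, -0.001]]
wrist_force: [0.1, 0.8, -0.2]
finger_gap: 0.001
```

Call:
{"method": "step_arm", "body": {"series": [{"dx": 0.1, "dy": 0.4, "dz": -0.8, "rx": 0, "ry": 0, "rz": 0}, {"dx": 0.1, "dy": 0.7, "dz": -1.3, "rx": 0, "ry": 0, "rz": 0}, {"dx": 0.1, "dy": 0.9, "dz": -1.7, "rx": 0, "ry": 0, "rz": 0}, {"dx": 0.1, "dy": 1.03, "dz": -2.1, "rx": 0, "ry": 0, "rz": 0}, {"dx": 0.1, "dy": 1.2, "dz": -2.55, "rx": 0, "ry": 0, "rz": 0}, {"dx": 0.1, "dy": 1.37, "dz": -3.0, "rx": 0, "ry": 0, "rz": 0}, {"dx": 0.1, "dy": 1.6, "dz": -3.3, "rx": 0, "ry": 0, "rz": 0}, {"dx": 0.1, "dy": 1.83, "dz": -3.6, "rx": 0, "ry": 0, "rz": 0}, {"dx": 0.1, "dy": 2.08, "dz": -3.9, "rx": 0, "ry": 0, "rz": 0}, {"dx": 0.1, "dy": 2.08, "dz": -3.9, "rx": 0, "ry": 0, "rz": 0}]}}

```text
time: 3.83
ee_pos: [0.5788, -0.0907, 0.1023]
orientation: [[0.001, 0.22, -0.975], [0.0, -0.975, -0.22], [-1.0, -0.0, -0.001]]
wrist_force: [1.2, 0.3, 1.1]
finger_gap: -0.003
```

```bash
python3 - <<'E'
from fit import *
im,d=snap('scene'); 
a=im[80:260,210:430];cv2.imwrite('pics/s3.png',cv2.resize(a,None,fx=3.6,fy=3.3,interpolation=cv2.INTER_CUBIC))
im,d=snap('top'); 
a=im[100:300,180:460];cv2.imwrite('pics/t3.png',cv2.resize(a,None,fx=2.8,fy=2.8,interpolation=cv2.INTER_CUBIC))
o=get_obs();print(tocase(o['ee_pos']),o['ee_pos'],o['wrist_force'],o['time'])
E
```

```text
[-0.0787 -0.0932] [ 0.5785 -0.0909  0.1024] [0.5287 1.3986 1.0199] 3.9333
```

View pics/s3.png

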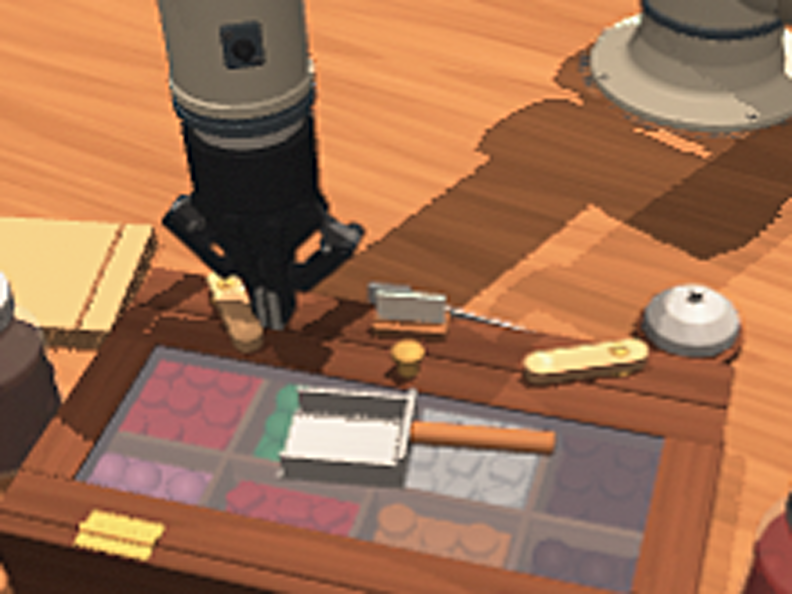

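View pics/t3.png

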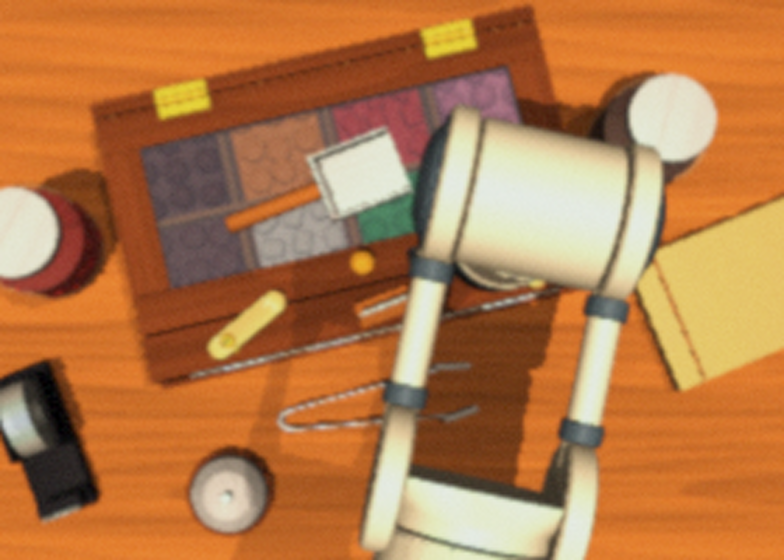

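Call:
{"method": "step_arm", "body": {"series": [{"dx": 0, "dy": 0.3, "dz": -0.25, "rx": 0, "ry": 0, "rz": 0}, {"dx": 0, "dy": 0.6, "dz": -0.45, "rx": 0, "ry": 0, "rz": 0}, {"dx": 0, "dy": 0.9, "dz": -0.65, "rx": 0, "ry": 0, "rz": 0}, {"dx": 0, "dy": 1.2, "dz": -0.8, "rx": 0, "ry": 0, "rz": 0}, {"dx": 0, "dy": 1.5, "dz": -0.92, "rx": 0, "ry": 0, "rz": 0}, {"dx": 0, "dy": 1.75, "dz": -1.0, "rx": 0, "ry": 0, "rz": 0}, {"dx": 0, "dy": 1.9, "dz": -1.05, "rx": 0, "ry": 0, "rz": 0}, {"dx": 0, "dy": 1.9, "dz": -1.05, "rx": 0, "ry": 0, "rz": 0}]}}

```text
time: 4.6
ee_pos: [0.593, -0.1073, 0.1025]
orientation: [[0.001, 0.22, -0.976], [-0.0, -0.976, -0.22], [-1.0, 0.001, -0.001]]
wrist_force: [2.0, 1.2, 2.8]
finger_gap: -0.001
```

```bash
python3 - <<'E'
from fit import *
im,d=snap('scene'); 
a=im[80:260,210:430];cv2.imwrite('pics/s4.png',cv2.resize(a,None,fx=3.6,fy=3.3,interpolation=cv2.INTER_CUBIC))
o=get_obs();print(tocase(o['ee_pos']),o['ee_pos'],o['wrist_force'],o['time'])
E
```

```text
[-0.0682 -0.1124] [ 0.5929 -0.1073  0.1025] [2.3966 1.2316 1.9016] 4.65
```

View pics/s4.png

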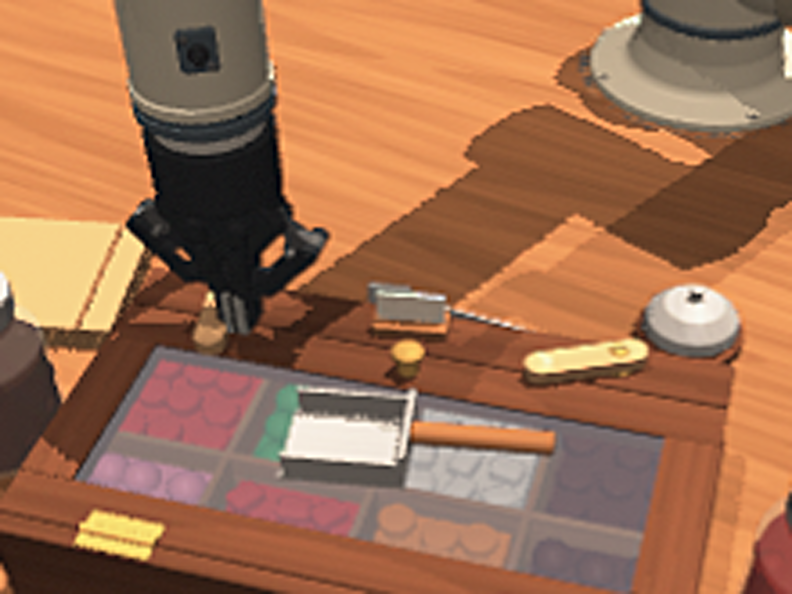

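Call:
{"method": "step_arm", "body": {"series": [{"dx": 0, "dy": -0.5, "dz": 0, "rx": 0, "ry": 0, "rz": 0}, {"dx": 0, "dy": -1.0, "dz": 0, "rx": 0, "ry": 0, "rz": 0}, {"dx": -2.5, "dy": -1.0, "dz": 0, "rx": 0, "ry": 0, "rz": 0}, {"dx": -5.5, "dy": -1.0, "dz": 0, "rx": 0, "ry": 0, "rz": 0}, {"dx": -8, "dy": -2.0, "dz": 0.5, "rx": 0, "ry": 0, "rz": 0}, {"dx": -8, "dy": -5.0, "dz": 1.5, "rx": 0, "ry": 0, "rz": 0}, {"dx": -8, "dy": -8.0, "dz": 2.5, "rx": 0, "ry": 0, "rz": 0}, {"dx": -8, "dy": -11.0, "dz": 3.5, "rx": 0, "ry": 0, "rz": 0}, {"dx": -8, "dy": -14.0, "dz": 4.2, "rx": 0, "ry": 0, "rz": 0}, {"dx": -8, "dy": -16.5, "dz": 4.8, "rx": 0, "ry": 0, "rz": 0}, {"dx": -8, "dy": -17.6, "dz": 4.9, "rx": 0, "ry": 0, "rz": 0}, {"dx": -8, "dy": -17.6, "dz": 4.9, "rx": 0, "ry": 0, "rz": 0}, {"dx": -8, "dy": -17.6, "dz": 4.9, "rx": 0, "ry": 0, "rz": 0}]}}

```text
time: 5.73
ee_pos: [0.5059, 0.0541, 0.182]
orientation: [[-0.0, 0.221, -0.975], [-0.001, -0.975, -0.221], [-1.0, 0.001, 0.0]]
wrist_force: [0.4, 0.0, 0.0]
finger_gap: 0.001
```

```bash
python3 - <<'E'
from fit import *
o=get_obs();print(tocase(o['ee_pos']),o['ee_pos'],o['wrist_force'],o['time'])
im,d=snap('top'); 
a=im[100:300,180:460];cv2.imwrite('pics/t5.png',cv2.resize(a,None,fx=2.8,fy=2.8,interpolation=cv2.INTER_CUBIC))
x,f,n=fit('top',im,np.r_[.5676,-.138,YAW+.05]); print(x,f,n,tocase(x),x[2]-YAW)
E
```

```text
[-0.1176  0.0641] [0.5059 0.0541 0.182 ] [0.3653 0.0004 0.0257] 5.7333
[ 0.567  -0.1384  0.3904] 0.06498272884283252 4334 [-0.1003 -0.1371] 0.16844624912673042
```

View pics/t5.png

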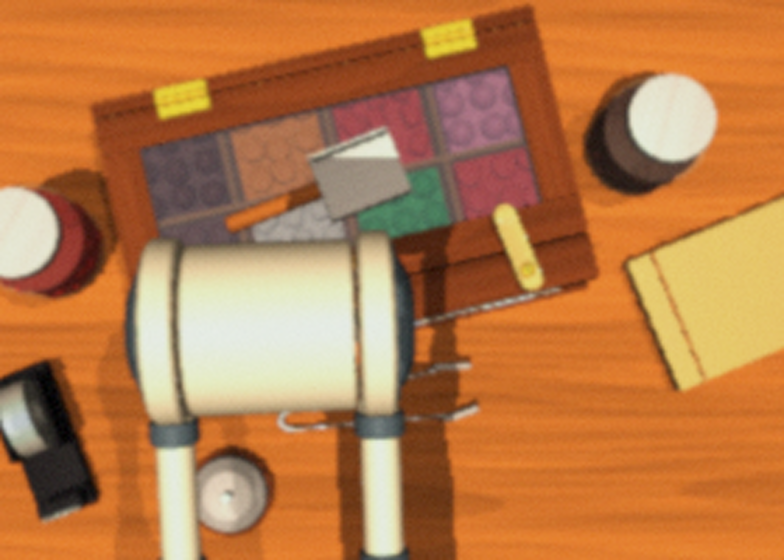

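Call:
{"method": "step_arm", "body": {"series": [{"dx": 3, "dy": 0, "dz": 0, "rx": 0, "ry": 0, "rz": 0}, {"dx": 5.5, "dy": 0, "dz": 0, "rx": 0, "ry": 0, "rz": 0}, {"dx": 7, "dy": 0, "dz": 0, "rx": 0, "ry": 0, "rz": 0}, {"dx": 8, "dy": 0, "dz": 0, "rx": 0, "ry": 0, "rz": 0}, {"dx": 8, "dy": 0, "dz": 0, "rx": 0, "ry": 0, "rz": 0}, {"dx": 8, "dy": -0.5, "dz": -0.5, "rx": 0, "ry": 0, "rz": 0}, {"dx": 8, "dy": -1, "dz": -1, "rx": 0, "ry": 0, "rz": 0}, {"dx": 8, "dy": -1.4, "dz": -1.4, "rx": 0, "ry": 0, "rz": 0}, {"dx": 8, "dy": -1.57, "dz": -1.8, "rx": 0, "ry": 0, "rz": 0}, {"dx": 8, "dy": -1.73, "dz": -2.2, "rx": 0, "ry": 0, "rz": 0}, {"dx": 8, "dy": -1.9, "dz": -2.6, "rx": 0, "ry": 0, "rz": 0}, {"dx": 8, "dy": -2.13, "dz": -2.9, "rx": 0, "ry": 0, "rz": 0}, {"dx": 8, "dy": -2.36, "dz": -3.2, "rx": 0, "ry": 0, "rz": 0}, {"dx": 8, "dy": -2.6, "dz": -3.5, "rx": 0, "ry": 0, "rz": 0}, {"dx": 8, "dy": -2.9, "dz": -3.75, "rx": 0, "ry": 0, "rz": 0}, {"dx": 8, "dy": -3.2, "dz": -3.95, "rx": 0, "ry": 0, "rz": 0}, {"dx": 8, "dy": -3.5, "dz": -4.15, "rx": 0, "ry": 0, "rz": 0}, {"dx": 8, "dy": -3.5, "dz": -4.15, "rx": 0, "ry": 0, "rz": 0}]}}

```text
time: 7.28
ee_pos: [0.5393, 0.098, 0.1025]
orientation: [[0.001, 0.22, -0.975], [0.001, -0.975, -0.22], [-1.0, -0.0, -0.001]]
wrist_force: [2.3, -0.6, 2.1]
finger_gap: 0.002
```

```bash
python3 - <<'E'
from fit import *
im,d=snap('scene'); 
a=im[80:260,210:430];cv2.imwrite('pics/s6.png',cv2.resize(a,None,fx=3.6,fy=3.3,interpolation=cv2.INTER_CUBIC))
o=get_obs();print(tocase(o['ee_pos']),o['ee_pos'],o['wrist_force'],o['time'])
E
```

```text
[-0.0754  0.0997] [0.5392 0.098  0.1025] [ 1.6906 -0.4706  2.1882] 7.3333
```

View pics/s6.png

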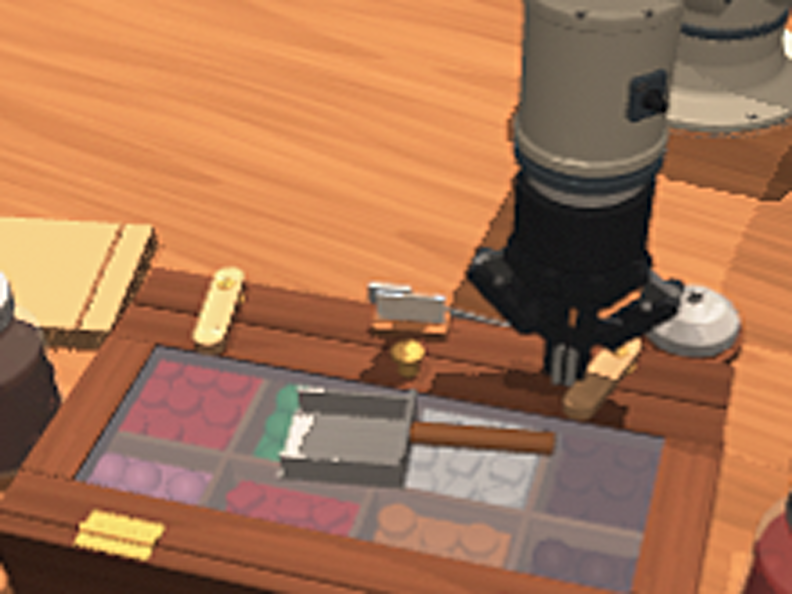

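Call:
{"method": "step_arm", "body": {"series": [{"dx": 0, "dy": -0.35, "dz": -0.15, "rx": 0, "ry": 0, "rz": 0}, {"dx": 0, "dy": -0.7, "dz": -0.25, "rx": 0, "ry": 0, "rz": 0}, {"dx": 0, "dy": -1.0, "dz": -0.35, "rx": 0, "ry": 0, "rz": 0}, {"dx": 0, "dy": -1.1, "dz": -0.35, "rx": 0, "ry": 0, "rz": 0}, {"dx": 0, "dy": -1.1, "dz": -0.35, "rx": 0, "ry": 0, "rz": 0}, {"dx": 0, "dy": -0.5, "dz": -0.35, "rx": 0, "ry": 0, "rz": 0}, {"dx": 0, "dy": 0, "dz": -0.35, "rx": 0, "ry": 0, "rz": 0}, {"dx": -2.5, "dy": 0, "dz": -0.3, "rx": 0, "ry": 0, "rz": 0}, {"dx": -5.5, "dy": 0.5, "dz": -0.3, "rx": 0, "ry": 0, "rz": 0}, {"dx": -8, "dy": 3, "dz": -0.3, "rx": 0, "ry": 0, "rz": 0}, {"dx": -8, "dy": 6, "dz": -0.3, "rx": 0, "ry": 0, "rz": 0}, {"dx": -8, "dy": 9, "dz": -0.3, "rx": 0, "ry": 0, "rz": 0}, {"dx": -8, "dy": 12, "dz": -0.3, "rx": 0, "ry": 0, "rz": 0}, {"dx": -8, "dy": 15, "dz": -0.4, "rx": 0, "ry": 0, "rz": 0}, {"dx": -8, "dy": 17.5, "dz": -0.5, "rx": 0, "ry": 0, "rz": 0}, {"dx": -8, "dy": 19.0, "dz": -0.5, "rx": 0, "ry": 0, "rz": 0}, {"dx": -8, "dy": 19.0, "dz": -0.5, "rx": 0, "ry": 0, "rz": 0}, {"dx": -8, "dy": 19.0, "dz": -0.5, "rx": 0, "ry": 0, "rz": 0}]}}

```text
time: 8.83
ee_pos: [0.5851, -0.0872, 0.1815]
orientation: [[-0.002, 0.219, -0.976], [0.001, -0.976, -0.219], [-1.0, -0.001, 0.001]]
wrist_force: [0.1, 0.1, -0.4]
finger_gap: 0.001
```

```bash
python3 - <<'E'
from fit import *
o=get_obs();print(tocase(o['ee_pos']),o['ee_pos'],o['wrist_force'],o['time'])
im,d=snap('top'); 
a=im[100:300,180:460];cv2.imwrite('pics/t7.png',cv2.resize(a,None,fx=2.8,fy=2.8,interpolation=cv2.INTER_CUBIC))
x,f,n=fit('top',im,np.r_[.506,.1193,YAW-.05]); print(x,f,n,tocase(x),x[2]-YAW)
E
```

```text
[-0.0715 -0.0911] [ 0.5851 -0.0872  0.1815] [ 0.1126  0.0733 -0.3955] 8.8333
[0.5064 0.1193 0.2006] 0.03109691160809369 4611 [-0.1028  0.1276] -0.02141053002456708
```

View pics/t7.png

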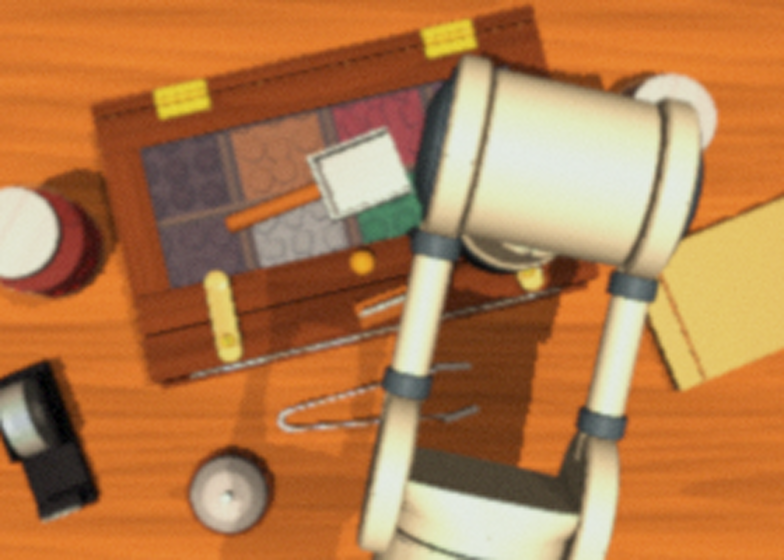

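Call:
{"method": "step_arm", "body": {"series": [{"dx": 3, "dy": 0, "dz": 0, "rx": 0, "ry": 0, "rz": 0}, {"dx": 5.5, "dy": 0, "dz": 0, "rx": 0, "ry": 0, "rz": 0}, {"dx": 7.2, "dy": 0, "dz": 0, "rx": 0, "ry": 0, "rz": 0}, {"dx": 7.9, "dy": 0, "dz": 0, "rx": 0, "ry": 0, "rz": 0}, {"dx": 7.9, "dy": 0.3, "dz": 0, "rx": 0, "ry": 0, "rz": 0}, {"dx": 7.9, "dy": 0.8, "dz": 0, "rx": 0, "ry": 0, "rz": 0}, {"dx": 7.9, "dy": 1.3, "dz": 0, "rx": 0, "ry": 0, "rz": 0}, {"dx": 7.9, "dy": 1.7, "dz": 0, "rx": 0, "ry": 0, "rz": 0}, {"dx": 7.9, "dy": 2.0, "dz": 0, "rx": 0, "ry": 0, "rz": 0}, {"dx": 7.9, "dy": 2.3, "dz": 0, "rx": 0, "ry": 0, "rz": 0}, {"dx": 7.9, "dy": 2.6, "dz": 0, "rx": 0, "ry": 0, "rz": 0}, {"dx": 7.9, "dy": 2.8, "dz": 0, "rx": 0, "ry": 0, "rz": 0}, {"dx": 7.9, "dy": 2.8, "dz": 0, "rx": 0, "ry": 0, "rz": 0}, {"dx": 7.9, "dy": 2.3, "dz": 0, "rx": 0, "ry": 0, "rz": 0}, {"dx": 7.9, "dy": 1.8, "dz": 0, "rx": 0, "ry": 0, "rz": 0}, {"dx": 5, "dy": 1.6, "dz": 0, "rx": 0, "ry": 0, "rz": 0}, {"dx": 2, "dy": 1.5, "dz": 0, "rx": 0, "ry": 0, "rz": 0}, {"dx": -2, "dy": 1.5, "dz": 1, "rx": 0, "ry": 0, "rz": 0}, {"dx": -5, "dy": 1.5, "dz": 3, "rx": 0, "ry": 0, "rz": 0}]}}

```text
time: 10.47
ee_pos: [0.5598, -0.1073, 0.2341]
orientation: [[0.0, 0.221, -0.975], [-0.0, -0.975, -0.221], [-1.0, 0.0, -0.0]]
wrist_force: [0.7, 0.4, 0.9]
finger_gap: 0.006
```

Call:
{"method": "step_arm", "body": {"series": [{"dx": 0, "dy": 0, "dz": 3, "rx": 0, "ry": 0, "rz": 0}, {"dx": 0, "dy": 2, "dz": 6, "rx": 0, "ry": 0, "rz": 0}, {"dx": 0, "dy": 4, "dz": 9, "rx": 0, "ry": 0, "rz": 0}, {"dx": 0, "dy": 6, "dz": 12, "rx": 0, "ry": 0, "rz": 0}, {"dx": 0, "dy": 8, "dz": 14, "rx": 0, "ry": 0, "rz": 0}, {"dx": 0, "dy": 10, "dz": 16, "rx": 0, "ry": 0, "rz": 0}, {"dx": 0, "dy": 12, "dz": 17, "rx": 0, "ry": 0, "rz": 0}, {"dx": 0, "dy": 14, "dz": 18, "rx": 0, "ry": 0, "rz": 0}, {"dx": 0, "dy": 16, "dz": 19, "rx": 0, "ry": 0, "rz": 0}, {"dx": 0, "dy": 18, "dz": 19, "rx": 0, "ry": 0, "rz": 0}, {"dx": 0, "dy": 18, "dz": 19, "rx": 0, "ry": 0, "rz": 0}, {"dx": 0, "dy": 18, "dz": 19, "rx": 0, "ry": 0, "rz": 0}]}}

```text
time: 11.47
ee_pos: [0.4134, -0.3257, 0.2316]
orientation: [[-0.001, 0.219, -0.976], [0.001, -0.976, -0.219], [-1.0, -0.001, 0.001]]
wrist_force: [-0.3, 0.9, -0.5]
finger_gap: 0.002
```

```bash
python3 - <<'E'
from fit import *
o=get_obs();print(tocase(o['ee_pos']),o['ee_pos'],o['wrist_force'],o['time'])
im,d=snap('top'); 
a=im[100:300,180:460];cv2.imwrite('pics/t8.png',cv2.resize(a,None,fx=2.8,fy=2.8,interpolation=cv2.INTER_CUBIC))
for x0 in (np.r_[.506,.1193,YAW],np.r_[.5676,-.138,YAW]):
    x,f,n=fit('top',im,x0); print(x,f,n,tocase(x),x[2]-YAW)
E
```

```text
[-0.2914 -0.2859] [ 0.4134 -0.3257  0.2316] [-0.2537  0.8511 -0.4839] 11.4667
[0.5059 0.1192 0.1927] 0.033634643682993515 4666 [-0.1032  0.1277] -0.029302823655197346
[ 0.5674 -0.138   0.2221] 0.05655083099503566 4381 [-0.0999 -0.1368] 6.904714274047485e-05
```

View pics/t8.png

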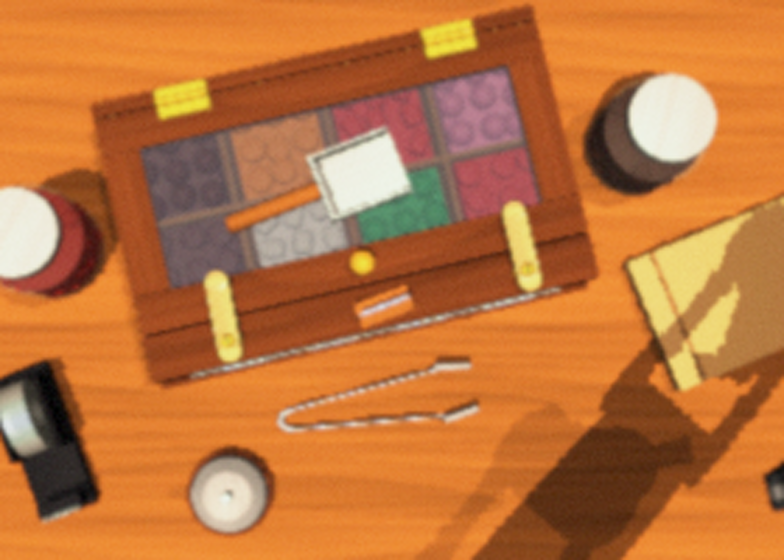

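Both buttons lie square across the join (left screw at 229,340 and right at 530,269 in the crop). The card, scoop, tongs, jars and bell sit at the same pixels as in the first picture.

```bash
python3 -c "
from bench import *
print(sign_off())"
```

```text
the job is handed in; nothing more can be done
None
```

I pushed both turn-buttons across the join with the closed fingertips, moved the arm clear and handed the job in at about 11.5 s of the 48 s. No verdict was reported.

- **Button angles:** a fit to the last top picture puts the left button at about -0.03 rad and the right at about 0.00 rad. The limit is ±0.22. The case's yaw in that fit is uncertain by about 0.01 rad.
- **Right button:** after the first push it stood at about 0.17 rad, because the finger is narrower than I had assumed. I pushed it a second time to square it.
- **Forces:** wrist force stayed under about 4 N in every reading, but I only read it when a move ended, not during the pushes.
- **Everything else:** in the last top picture the lid looks shut. The card, scoop, tongs, jars, bell, tape and bags looked unmoved. I judged both by eye rather than measuring them.
- **Disagreement:** the side camera's fit of the buttons was poor at the start (about 40% mismatch, pivots 4–6 mm off), so I relied on the top camera for the measurements.

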